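Tidy the bathroom vanity after the morning rush

ROBOT

A 6-joint arm with a two-finger parallel gripper is mounted at the origin on the work surface. World frame = base frame: x ahead of the robot, y to its left, z up, the work surface at z = 0. Lengths are in m, angles in rad, forces in N, time in s.
With the tool pointing down it reaches from about 0.275 to 0.975 m from the base axis. Payload 8.4 kg.
Tool frame: the origin (TCP) lies at the very end of the fingers, on their centre line; the grasp point (between the pads) lies 19 mm behind it; z points along the fingers, y is the line along which they close (so a half turn about z gives the same grasp; the last joint's range is limited). The gripper opens to 92 mm and grips with 3 to 60 N. Pads are 20 mm wide; open, the fingers measure 128 mm over their backs; the gripper's body (75 mm by 189 mm) begins 69 mm behind the grasp point.
Start: joints at [1.178, 0.353, 1.633, -0, 1.155, -0.002], TCP at [0.238, 0.578, 0.215] pointing down, gripper open.
Joint ranges: [-2.63, 2.63], [-0.92, 2.1], [0.06, 2.66], [-1.3, 4.44], [0, 2.69], [-3.02, 3.02]. Speed limits (rad/s): [2.22, 2.22, 2.79, 3.14, 3.14, 3.14].

INTERFACE

Orientations are given as a unit quaternion [x, y, z, w].
In Python, from plant import manip gives the robot as it stands. Calls block until the motion is done:
- manip.reach(position, orientation): joint-space move of the TCP to a pose.
- manip.move_l(position, rot=None, speed=0.15): straight line of the TCP; rot=None keeps the orientation; speed is the mean speed in m/s.
- manip.move_j(angles): joint-space move.
- manip.set_gripper(opening): opening from 0.0 (shut) to 1.0 (fully open); the grip force is fixed at half the most; returns when the fingers have stopped.
- manip.wait(seconds).
- manip.solve_ik(position, orientation): joint angles nearest the present ones, or None.
- manip.sense(): the state.
- manip.capture(name): name is "side" or "top"; returns (picture, depth): 480x640x3 uint8, red, green, blue; 480x640 float32, m along the optical axis (not along the pixel's ray), 0 where there is no reading.
- manip.get_calibration(name): a dict with "fx", "fy", "cx", "cy" (pixels), "rvec" (rotation vector, rad) and "tvec" (3), from world to camera coordinates, as OpenCV has them. Camera axes: x right, y down, z forward; pixel columns grow to the right and rows downward; lengths in m; the calibration is good to about 2 mm. A picture is of the moment at which its call begins. get_calibration takes no time and is no camera call.
A pose or a line that the arm cannot do raises manip.MotionError and nothing moves.
- manip.job_done(): hands the job in; it is judged then, once.
The state is a dict: "t": time; "joint_positions": joint angles; "joint_velocities": joint speeds; "tau": joint torques, N m; "ee_pos": TCP position; "orientation": TCP orientation; "force": force on the tool from outside, world axes, zero at the start; "moment": the same for the moment, N m; "grip_width": opening from 0.0 (shut) to 1.0 (fully open); "gripper_force": force on a finger pad.
Only numpy, scipy, OpenCV 4.12 (cv2) and the standard library are available. Lean on these libraries where they do the work, as an engineer would, in place of code of your own. Each camera call takes 0.05 s, during which the arm holds its last target. There are 200 camera calls.

TASK

Tidy the vanity: stand every toothbrush on the counter in the tumbler with its head up, and slide each make-up palette lengthwise into the organiser slot of its own width, fully home against the end of the slot. Leave the soap bottle, the cream jar and the lotion bottle where they stand.

Things in the scene. Friction and masses are not known exactly. Their poses are not given: they have to be found in the camera images.
- brush1: bamboo toothbrush, 190 mm long, 30 g: a straight bar 16 mm wide (y), 14 mm thick (z); the last 40 mm at the head end are 13 x 12 mm with white bristles on the +y side. +x runs along the bar to the head. Origin: halfway along, on the underside as it lies at first (the bar's middle line is 7 mm above, along z). Starts flat on the counter, head away from the robot; may be absent (None)
- brush1_butt (a point): the middle of the plain end (handle end, away from the head) of brush1, 95 mm from the origin along -x and 7 mm along +z
- brush2: bamboo toothbrush, 190 mm long, 30 g: a straight bar 16 mm wide (y), 14 mm thick (z); the last 40 mm at the head end are 13 x 12 mm with white bristles on the +y side. +x runs along the bar to the head. Origin: halfway along, on the underside as it lies at first (the bar's middle line is 7 mm above, along z). Starts flat on the counter, head away from the robot; may be absent (None)
- brush2_butt (a point): the middle of the plain end (handle end, away from the head) of brush2, 95 mm from the origin along -x and 7 mm along +z
- brush3: bamboo toothbrush, 190 mm long, 30 g: a straight bar 16 mm wide (y), 14 mm thick (z); the last 40 mm at the head end are 13 x 12 mm with white bristles on the +y side. +x runs along the bar to the head. Origin: halfway along, on the underside as it lies at first (the bar's middle line is 7 mm above, along z). Starts flat on the counter, head away from the robot; may be absent (None)
- brush3_butt (a point): the middle of the plain end (handle end, away from the head) of brush3, 95 mm from the origin along -x and 7 mm along +z
- brush4: bamboo toothbrush, 190 mm long, 30 g: a straight bar 16 mm wide (y), 14 mm thick (z); the last 40 mm at the head end are 13 x 12 mm with white bristles on the +y side. +x runs along the bar to the head. Origin: halfway along, on the underside as it lies at first (the bar's middle line is 7 mm above, along z). Starts flat on the counter, head away from the robot; may be absent (None)
- brush4_butt (a point): the middle of the plain end (handle end, away from the head) of brush4, 95 mm from the origin along -x and 7 mm along +z
- tumbler: a white round ceramic tumbler, fixed to the counter: outer diameter 78 mm, inner diameter 70 mm, straight walls, 95 mm high, inner floor 6 mm above the counter. Origin: centre of its underside, on the counter
- tumbler_rim (a point): centre of the tumbler's mouth, 95 mm above the counter
- palette_wide: the wide make-up palette, a closed flat black plastic case 130 mm long (x), 62 mm wide (y) and 18 mm thick (z), 120 g (roughly), the same at both ends. Origin: centre of its underside. Lies flat on the counter
- slot_wide (a point): middle of the lower edge of the wide slot's mouth, on the slot floor, 12 mm above the counter. The slot is 65 mm wide, 21 mm high and runs 90 mm deep along the organiser's +x to a dead end; fully home, a palette touches the dead end and stands 40 mm out of the mouth. Axes as the organiser's
- palette_narrow: the narrow make-up palette, a closed flat black plastic case 130 mm long (x), 44 mm wide (y) and 18 mm thick (z), 120 g (roughly), the same at both ends. Origin: centre of its underside. Lies flat on the counter
- slot_narrow (a point): middle of the lower edge of the narrow slot's mouth, on the slot floor, 12 mm above the counter. The slot is 47 mm wide, 21 mm high and runs 90 mm deep along the organiser's +x to a dead end; fully home, a palette touches the dead end and stands 40 mm out of the mouth. Axes as the organiser's
- organiser: low wooden organiser fixed to the counter, 100 mm deep (x), 176 mm wide (y), 39 mm high. Two dark-lined level slots side by side under clear panes, the wide one on its +y side, the narrow one on its -y side, a 40 mm solid divider between, open on its -x side, which faces roughly the robot. Origin: centre of its underside; +x points into the slots
- soap: an amber soap bottle, 64 mm across, about 150 mm high, a bystander that is to stay where it stands. Origin: centre of its underside
- cream: a white cream jar, 68 mm across, about 50 mm high, a bystander that is to stay where it stands. Origin: centre of its underside
- lotion: a white lotion bottle, 50 mm across, about 120 mm high, a bystander that is to stay where it stands. Origin: centre of its underside
Mind the look-alikes: they are no part of the job. Leave any green or yellow look-alike of the brush2 alone.

How it is judged:
At the end, for the whole second after the job is handed in: Each toothbrush present is head up in the tumbler: plain end within 36 mm of its axis and under 45 mm high, lean under 0.75 rad. Each palette in the slot of its width, within 6 mm of home, square to 0.07 rad. All at rest; bystanders within 30 mm of their places (horizontal distance between each of brush1_butt, brush2_butt, brush3_butt, brush4_butt and tumbler below 0.036 m and height (world z) of each of brush1_butt, brush2_butt, brush3_butt, brush4_butt below 0.045 m and angle between each of brush1, brush2, brush3, brush4's own x axis and vertical below 0.75 rad and linear speed of each of brush1, brush2, brush3, brush4, palette_wide, palette_narrow below 0.03 m/s and x of palette_wide in the frame of slot_wide between 0.019 and 0.03 m and y of palette_wide in the frame of slot_wide between -0.006 and 0.006 m and z of palette_wide in the frame of slot_wide between -0.004 and 0.006 m and angle between the x axis of each of palette_wide, palette_narrow and the x axis of organiser, either way round below 0.07 rad and x of palette_narrow in the frame of slot_narrow between 0.019 and 0.03 m and y of palette_narrow in the frame of slot_narrow between -0.006 and 0.006 m and z of palette_narrow in the frame of slot_narrow between -0.004 and 0.006 m and distance of each of soap, cream, lotion from where it was at the start of the episode below 0.03 m); the robot touches nothing.
It fails at once if the soap is shifted by more than 30 mm or knocked over (distance of soap from where it was at the start of the episode above 0.03 m or angle between soap's own z axis and vertical above 0.5 rad).
It fails at once if the cream is shifted by more than 30 mm or knocked over (distance of cream from where it was at the start of the episode above 0.03 m or angle between cream's own z axis and vertical above 0.5 rad).
It fails at once if the lotion is shifted by more than 30 mm or knocked over (distance of lotion from where it was at the start of the episode above 0.03 m or angle between lotion's own z axis and vertical above 0.5 rad).
Of brush1, brush2, brush3, brush4 only 3 to 4 are there at a start; the rules pass over those that are not, and their reading is None.
At some moment in a run one of brush1, brush2, brush3, brush4, palette_wide, palette_narrow may be knocked a few centimetres aside while the robot is not near it.
It also fails if it takes over 208 s, if anything falls off the work surface, if the arm or the gripper's body presses on something with over 40 N, if the wrist force passes 120 N, or if a joint passes its speed limit or range.

## Working session

There is one attempt and no reset: what is moved stays moved. The work goes in short steps, each a Python script; the robot and the scene stay as the last script left them, time stands still between calls to the robot, and variables do not carry over. Pictures are saved under pics/ and viewed, at most 14 in all, crops included, and the job is handed in when it is done.

```bash
ls; mkdir -p pics; python3 - <<'E'
from plant import manip
import cv2,numpy as np
for n in("top","side"):
    p,d=manip.capture(n); np.savez(f"{n}0.npz",p=p,d=d); cv2.imwrite(f"pics/{n}0.png",p[:,:,::-1]); c=manip.get_calibration(n); print(n,c)
print(manip.sense())
E
```

```text
pics
top {'fx': 510.2126068169386, 'fy': 510.2126068169386, 'cx': 317.18157251575434, 'cy': 244.861536962316, 'rvec': array([ 2.18865633, -2.18750566,  0.05620696]), 'tvec': array([0.00607472, 0.5396211 , 1.5191108 ])}
side {'fx': 461.75823440955884, 'fy': 461.75823440955884, 'cx': 320.8680765709403, 'cy': 236.1160230683572, 'rvec': array([ 2.35441275, -0.33703566,  0.13955006]), 'tvec': array([-0.49761207,  0.16981101,  1.12307758])}
{'t': 0.1, 'joint_positions': array([ 1.17760936e+00,  3.53561397e-01,  1.63406943e+00, -2.78662323e-05,
        1.15519809e+00, -2.39786449e-03]), 'joint_velocities': array([-0.00014737, -0.0027499 , -0.00147866,  0.0002689 , -0.00011743,
        0.00024181]), 'tau': array([-1.72685170e-03, -5.94912350e+01, -3.34928656e+01,  6.98666624e-02,
        1.82802952e-02,  5.77880485e-06]), 'ee_pos': array([0.23790786, 0.57745988, 0.21394556]), 'orientation': array([ 1.94148031e-01,  9.80972049e-01, -6.08583814e-04, -1.08970979e-04]), 'force': array([-0.79934908,  0.37355642, -0.17939675]), 'moment': array([-0.00752471,  0.02069574, -0.00680104]), 'gripper_force': 0.0, 'grip_width': 1.0016420956781906}
```

View pics/top0.png

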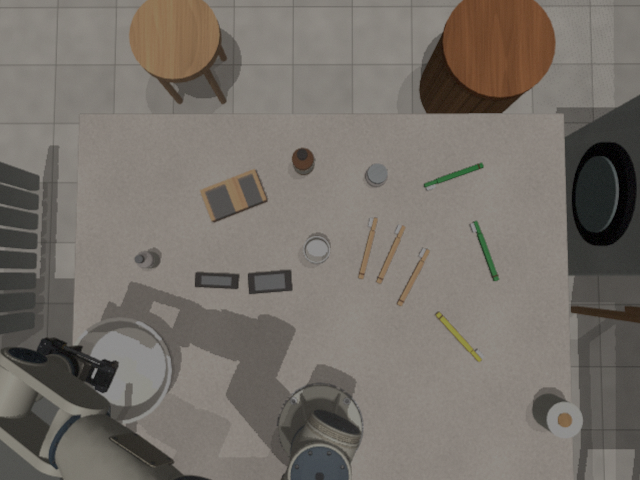

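View pics/side0.png

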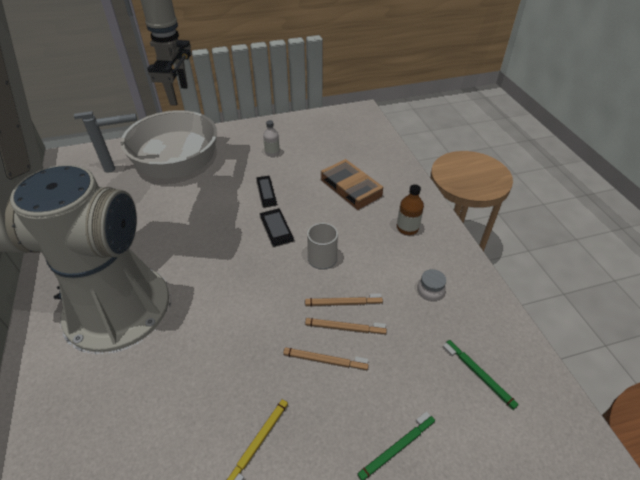

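The top picture shows three bamboo brushes (about (368,248), (390,254), (413,276)), tumbler (317,249), palettes narrow (217,281) and wide (270,281), organiser (234,196), soap (303,160), cream (376,175), and lotion (147,260). Green and yellow brushes are decoys.

```bash
cat > vis.py <<'E'
import cv2,numpy as np
from plant import manip
def cam(n):
    c=manip.get_calibration(n); K=np.array([[c['fx'],0,c['cx']],[0,c['fy'],c['cy']],[0,0,1]]); R=cv2.Rodrigues(np.array(c['rvec']))[0]; return K,R,np.array(c['tvec']).ravel()
def cloud(n,d):
    K,R,t=cam(n); v,u=np.mgrid[0:480,0:640]; P=np.stack([(u-K[0,2])/K[0,0]*d,(v-K[1,2])/K[1,1]*d,d],-1); return (P-t)@R
def ray(n,u,v,z):
    K,R,t=cam(n); o=-R.T@t; r=R.T@np.linalg.solve(K,[u,v,1.]); return o+r*(z-o[2])/r[2]
def proj(n,P):
    K,R,t=cam(n); q=K@(R@np.asarray(P,float)+t); return q[:2]/q[2]
def brushes(p,C):
    hsv=cv2.cvtColor(p,cv2.COLOR_RGB2HSV)
    W=C[...,:2]
    m=((hsv[...,0]<20)&(hsv[...,1]>90)&(hsv[...,2]>90)&(C[...,2]<.05)&(C[...,2]>-.01)&(W[...,0]>.15)&(W[...,0]<.75)&(W[...,1]<.2)).astype(np.uint8)
    n,l,s,c=cv2.connectedComponentsWithStats(m)
    out=[]
    for i in range(1,n):
        if s[i,4]<60: continue
        vu=np.argwhere(l==i)
        P=np.array([ray("top",u,v,.012) for v,u in vu])[:,:2]
        r=cv2.minAreaRect((P*1000).astype(np.float32)); 
        mu=P.mean(0); _,_,V=np.linalg.svd(P-mu); a=V[0]; a=a*np.sign(a[0]); s1=(P-mu)@a
        out.append((mu,a,s1.min(),s1.max(),len(P)))
    return out
E
python3 - <<'E'
from vis import *
f=np.load("top0.npz");p,d=f['p'],f['d'];C=cloud("top",d)
for b in brushes(p,C): print(np.round(b[0],4),np.round(b[1],4),np.round(b[2:],4), 'butt',b[0]+b[1]*b[2])
def rect(m,z,nm):
    n,l,s,c=cv2.connectedComponentsWithStats(m.astype(np.uint8))
    for i in range(1,n):
        if s[i,4]<80: continue
        vu=np.argwhere(l==i); P=np.array([ray("top",u,v,z) for v,u in vu])[:,:2]
        h=C[...,2][l==i]
        print(nm,s[i],'mean',P.mean(0).round(4),cv2.minAreaRect((P*1000).astype(np.float32)),'z',np.median(h).round(4),h.std().round(4))
reg=np.zeros((480,640),bool); reg[140:300,120:400]=1
g=p.max(2)
Z=C[...,2]
rect(reg&(Z>.009)&(Z<.03),.018,'pal')
rect(reg&(Z>.032)&(Z<.06),.039,'org')
rect(reg&(Z>.08)&(Z<.11),.095,'tum')
print('table z',np.median(Z[300:340,400:430]), np.std(Z[300:340,380:400]))
a=cv2.resize(p[160:300,185:345],None,fx=5,fy=4.28 and 5 ,interpolation=cv2.INTER_CUBIC)[:600*1]
a=cv2.resize(p[165:297,185:345],None,fx=4.5,fy=4.5,interpolation=cv2.INTER_CUBIC)
cv2.imwrite("pics/crop1.png",a[...,::-1])
E
```

```text
[0.7146 0.1811] [0.9316 0.3634] [-4.06e-02  4.20e-02  8.50e+01] butt [0.67674539 0.16630032]
[ 0.5262 -0.1446] [ 0.9689 -0.2475] [-8.67e-02  9.57e-02  2.11e+02] butt [ 0.44221126 -0.12314831]
[ 0.5094 -0.2131] [ 0.911  -0.4125] [-8.79e-02  9.49e-02  2.26e+02] butt [ 0.4293455  -0.17682371]
[ 0.4387 -0.2792] [ 0.882  -0.4712] [-8.62e-02  9.69e-02  2.25e+02] butt [ 0.36267298 -0.23854711]
pal [365 167  23  20  84] mean [ 0.7357 -0.1631] ((741.9066162109375, -167.43080139160156), (66.28282928466797, 45.07331466674805), 63.073429107666016) z 0.0208 0.0048
pal [359 217  19  62 303] mean [ 0.5337 -0.1458] ((532.77880859375, -143.8387451171875), (23.28419303894043, 187.6457061767578), 77.63304138183594) z 0.0134 0.0031
pal [377 235  23  49 245] mean [ 0.496 -0.207] ((498.3459777832031, -208.21585083007812), (16.041662216186523, 154.91761779785156), 65.24646759033203) z 0.0132 0.003
pal [248 270  45  24 887] mean [0.4302 0.1484] ((430.1739501953125, 148.2457733154297), (61.78010940551758, 129.81753540039062), 4.795653343200684) z 0.0174 0.0036
pal [195 272  44  17 631] mean [0.4344 0.3086] ((434.4948425292969, 308.0765380859375), (130.20272827148438, 43.64957046508789), 87.05523681640625) z 0.017 0.0034Traceback (most recent call last):
  File "<stdin>", line 15, in <module>
  File "<stdin>", line 8, in rect
  File "vis.py", line 8, in ray
    K,R,t=cam(n); o=-R.T@t; r=R.T@np.linalg.solve(K,[u,v,1.]); return o+r*(z-o[2])/r[2]
          ~~~^^^
  File "vis.py", line 4, in cam
    c=manip.get_calibration(n); K=np.array([[c['fx'],0,c['cx']],[0,c['fy'],c['cy']],[0,0,1]]); R=cv2.Rodrigues(np.array(c['rvec']))[0]; return K,R,np.array(c['tvec']).ravel()
ValueError: time passes only in moves, steps and waits
```

```bash
sed -i 's/^def cam(n):/import functools\n@functools.lru_cache\ndef cam(n):/' vis.py
python3 - <<'E'
from vis import *
f=np.load("top0.npz");p,d=f['p'],f['d'];C=cloud("top",d)
def rect(m,z,nm):
    n,l,s,c=cv2.connectedComponentsWithStats(m.astype(np.uint8))
    for i in range(1,n):
        if s[i,4]<40: continue
        vu=np.argwhere(l==i); P=np.array([ray("top",u,v,z) for v,u in vu])[:,:2]
        h=C[...,2][l==i]
        print(nm,s[i],'mean',P.mean(0).round(4),cv2.minAreaRect((P*1000).astype(np.float32)),'circ',cv2.minEnclosingCircle((P*1000).astype(np.float32)),'z',np.median(h).round(4),h.std().round(4))
reg=np.zeros((480,640),bool); reg[140:300,120:400]=1
Z=C[...,2]
rect(reg&(Z>.028)&(Z<.06),.039,'org')
rect(reg&(Z>.08)&(Z<.11),.095,'tum')
rect(reg&(Z>.04)&(Z<.08),.05,'cream')
rect(reg&(Z>.11),.13,'bottles')
print('table z',np.median(Z[300:340,400:430]), np.std(Z[300:340,380:400]))
h=Z[165:225,195:275]
print(np.percentile(h,[1,25,50,75,90,99]))
a=cv2.resize(p[165:297,185:345],None,fx=4.5,fy=4.5,interpolation=cv2.INTER_CUBIC)
cv2.imwrite("pics/crop1.png",a[...,::-1])
f=np.load("side0.npz");a=cv2.resize(f['p'][150:270,240:400],None,fx=5,fy=5,interpolation=cv2.INTER_CUBIC)
cv2.imwrite("pics/crop2.png",a[...,::-1])
E
```

```text
org [294 161  21  13  47] mean [0.7635 0.0441] ((767.6802978515625, 41.8973388671875), (26.914636611938477, 62.480098724365234), 16.83699607849121) circ ((780.560791015625, 45.79526138305664), 31.240144729614258) z 0.0461 0.0092
org [367 163  21  21 330] mean [ 0.7529 -0.1731] ((752.9413452148438, -173.11798095703125), (58.44596481323242, 61.06711959838867), 71.3701400756836) circ ((751.8014526367188, -173.40634155273438), 31.976377487182617) z 0.0493 0.0046
org [ 200  169   67   52 1976] mean [0.6895 0.2574] ((689.260009765625, 256.95855712890625), (101.86766052246094, 176.48391723632812), 21.528156280517578) circ ((688.72998046875, 257.6001892089844), 99.66277313232422) z 0.0375 0.0034
org [148 251  10  17  59] mean [0.4945 0.4901] ((495.0068359375, 492.751708984375), (24.37984275817871, 48.027305603027344), 83.9964599609375) circ ((495.80108642578125, 501.46148681640625), 24.139732360839844) z 0.0468 0.0091
tum [292 148  22  22 217] mean [0.7797 0.0476] ((784.3507690429688, 48.29419708251953), (60.59150695800781, 61.24742889404297), 89.95475769042969) circ ((785.3956298828125, 47.
[... 1097 characters left out ...]
094), 8.795412063598633) circ ((496.9930725097656, 507.3621826171875), 28.44411849975586) z 0.0712 0.0112
bottles [296 148  15  17 169] mean [0.7833 0.0473] ((782.5618896484375, 46.79816818237305), (39.276432037353516, 40.597110748291016), 63.12194061279297) circ ((783.3871459960938, 45.61278533935547), 22.96473503112793) z 0.1432 0.1538
bottles [135 255   9   8  61] mean [0.4952 0.5022] ((494.6844177246094, 502.1235656738281), (19.51378059387207, 22.527904510498047), 0.03192523121833801) circ ((495.8504943847656, 502.03546142578125), 12.390525817871094) z 0.1187 0.0034
table z -0.0001495436296744227 0.0774226838023984
[-0.00837256 -0.00138214  0.00333673  0.03666063  0.04002175  0.04494274]
```

View pics/crop1.png

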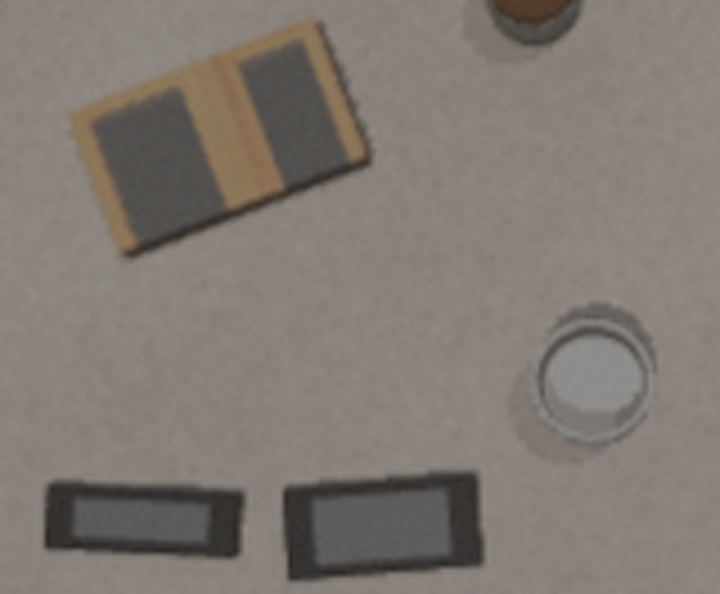

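View pics/crop2.png

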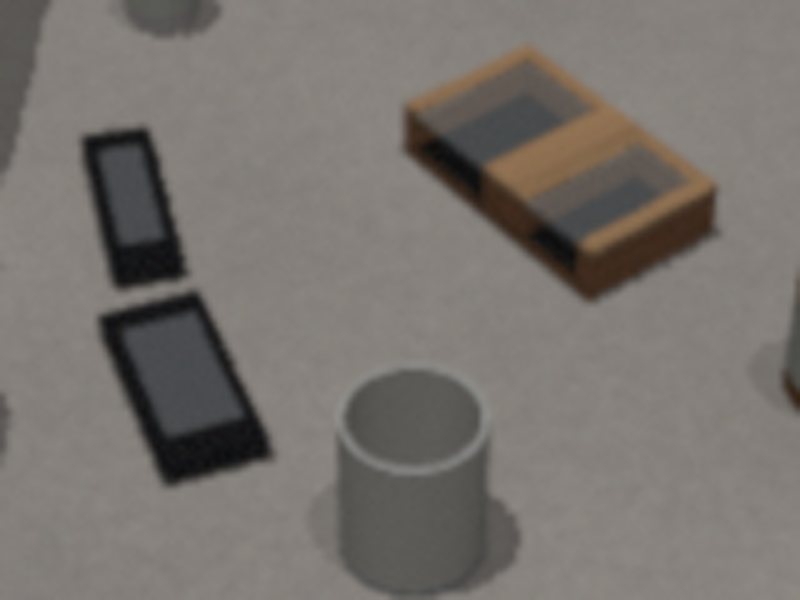

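The crops confirm the organiser's wide slot is at crop (160,165) on the left and the narrow one at (290,115), mouths facing the robot, with x-axis yaw about 21.5°. The tumbler is empty. Next I'll check reachability for the tilted placing poses, then start.

```bash
cat > rob.py <<'E'
from vis import *
from scipy.spatial.transform import Rotation as Ro
def quat(psi,L=np.pi/2,s=1):
    c,q=np.cos(psi),np.sin(psi)
    f=np.array([np.cos(L)*c,np.cos(L)*q,-np.sin(L)]); h=np.array([np.sin(L)*c,np.sin(L)*q,np.cos(L)]); n=s*np.array([-q,c,0])
    return Ro.from_matrix(np.c_[np.cross(n,f),n,f]).as_quat(),h,f
def snap(n,tag=None):
    p,d=manip.capture(n)
    if tag: cv2.imwrite(f"pics/{tag}.png",p[:,:,::-1])
    return p,cloud(n,d)
T=np.array([.5233,.0079,0])
HOME=[1.178,0.353,1.633,0,1.155,0]
def st(m=''):
    s=manip.sense(); print(m,'t%.1f'%s['t'],s['ee_pos'].round(4),'F',s['force'].round(1),'w%.3f gf%.1f'%(s['grip_width'],s['gripper_force']),flush=True)
E
python3 - <<'E'
from rob import *
def chk(n,pos,q):
    a=manip.solve_ik(pos,q); print(n,None if a is None else np.round(a,2))
for L in(.15,.2,.3,.4,.5):
  for s in(1,-1):
    for psi in(-.3,0,.3):
      q,h,f=quat(psi,L,s); B=T+[-.02,0,.01]
      M=B+.13*h+.004*f
      print(L,s,psi,*[None if a is None else np.round(a,2) for a in(manip.solve_ik(M,q),manip.solve_ik(M+.11*h,q))])
q,h,f=quat(-.25); chk('pickA',[.56,-.15,.003],q)
q,h,f=quat(-.25,s=-1); chk('pickA',[.56,-.15,.003],q)
for s in(1,-1):
  q,_,_=quat(np.radians(94.8),s=s); chk('w',[.43,.123,.003],q)
  q,_,_=quat(np.radians(21.5),s=s); chk('wi',[.6,.27,.016],q)
E
```

```text
0.15 1 -0.3 [0.51 0.95 2.59 3.95 1.7  1.86] [0.46 0.48 2.62 3.9  1.39 1.54]
0.15 1 0 None None
0.15 1 0.3 [-0.46  0.97  2.61  2.38  1.74  1.27] [-0.41  0.49  2.63  2.43  1.4   1.59]
0.15 -1 -0.3 [ 0.51  0.95  2.59  3.95  1.7  -1.28] [ 0.46  0.48  2.62  3.9   1.39 -1.6 ]
0.15 -1 0 None None
0.15 -1 0.3 [-0.46  0.97  2.61  2.38  1.74 -1.87] [-0.41  0.49  2.63  2.43  1.4  -1.56]
0.2 1 -0.3 [0.48 0.88 2.59 3.9  1.61 1.8 ] [0.41 0.42 2.59 3.88 1.27 1.48]
0.2 1 0 None None
0.2 1 0.3 [-0.43  0.89  2.61  2.43  1.64  1.33] [-0.36  0.42  2.61  2.46  1.28  1.65]
0.2 -1 -0.3 [ 0.48  0.88  2.59  3.9   1.61 -1.34] [ 0.41  0.42  2.59  3.88  1.27 -1.66]
0.2 -1 0 None None
0.2 -1 0.3 [-0.43  0.89  2.61  2.43  1.64 -1.81] [-0.36  0.42  2.61  2.46  1.28 -1.49]
0.3 1 -0.3 [0.42 0.73 2.58 3.83 1.41 1.69] [0.33 0.31 2.54 3.86 1.04 1.37]
0.3 1 0 [0.03 0.79 2.65 3.17 1.57 1.58] [0.03 0.3  2.59 3.17 1.01 1.56]
0.3 1 0.3 [-0.37  0.74  2.6   2.5   1.43  1.45] [-0.29  0.31  2.55  2.48  1.04  1.75]
0.3 -1 -0.3 [ 0.42  0.73  2.58  3.83  1.41 -1.45] [ 0.33  0.31  2.54  3.86  1.04 -1.77]
0.3 -1 0 [ 0.03  0.79  2.65
[... 680 characters left out ...]
 [0.2  0.22 2.39 3.92 0.64 1.16]
0.5 1 0 [0.03 0.5  2.56 3.17 0.99 1.57] [0.02 0.2  2.42 3.18 0.56 1.55]
0.5 1 0.3 [-0.25  0.5   2.52  2.55  0.97  1.65] [-0.16  0.22  2.4   2.42  0.63  1.96]
0.5 -1 -0.3 [ 0.29  0.5   2.51  3.78  0.97 -1.66] [ 0.2   0.22  2.39  3.92  0.64 -1.98]
0.5 -1 0 [ 0.03  0.5   2.56  3.17  0.99 -1.57] [ 0.02  0.2   2.42  3.18  0.56 -1.59]
0.5 -1 0.3 [-0.25  0.5   2.52  2.55  0.97 -1.5 ] [-0.16  0.22  2.4   2.42  0.63 -1.18]
pickA [-0.26  0.56  1.87 -0.    0.71 -1.59]
pickA [-0.26  0.56  1.87 -0.    0.71  1.56]
w [ 0.28  0.42  2.16 -0.    0.56 -2.95]
wi [ 0.42  0.63  1.69 -0.    0.83 -1.53]
w [ 0.28  0.42  2.16 -0.    0.56  0.19]
wi [ 0.42  0.63  1.69 -0.    0.83  1.62]
```

```bash
cat > brush.py <<'E'
from rob import *
def flipq(psi=0):
    # pose with joint 5 ~ 0 (tool axis along forearm): scan tilt
    best=None
    for L in np.arange(.5,1.5,.02):
        q,h,f=quat(psi,L,-1); a=manip.solve_ik([.45,-.05,.36],q)
        if a is not None and abs(a[3])<.6 and (best is None or a[4]<best[0][4]): best=(np.array(a),L)
    a,L=best; A=a.copy(); A[4]=max(.01,A[4]); B=A.copy(); B[3]+=np.pi; B[5]-=np.pi
    return A,B,L
G=.130
def pick(c,a):
    psi=np.arctan2(a[1],a[0]); q,h,f=quat(psi,np.pi/2,-1)
    g=np.r_[c+a*(G-.095),.003]
    manip.set_gripper(.38)
    manip.reach(g+[0,0,.12],q); manip.move_l(g,speed=.12); manip.set_gripper(0); st('grip')
    manip.move_l(g+[0,0,.15],speed=.2); st('lift')
def place(butt,psi,L,A,B):
    q,h,f=quat(psi,L,-1); tgt=T+np.r_[butt,.010]+G*h+.004*f
    manip.move_j(A); manip.move_j(B)
    manip.reach(tgt+.115*h,q); st('pre')
    return tgt,h,f
E
python3 - <<'E'
from brush import *
A,B,L=flipq(); print(A.round(2),L)
for b,psi in(([-.009,-.0095],-.46),([-.009,.0095],.46),([-.025,0],0)):
    q,h,f=quat(psi,.33,-1); t=T+np.r_[b,.010]+G*h+.004*f
    print([np.round(manip.solve_ik(x,q),2) if manip.solve_ik(x,q) is not None else None for x in(t,t+.115*h)])
p,C=snap("top"); bs=[b for b in brushes(p,C) if b[0][0]<.65]
for b in bs: print(b[0].round(4),b[1].round(3),np.round(b[2:],4))
bs.sort(key=lambda b:-b[0][1]); b=bs[0]
pick(b[0]+b[1]*(b[3]-.095),b[1])
E
```

```text
[-0.3  -0.51  2.4   0.59  0.43  0.84] 0.6600000000000001
[array([ 0.47,  0.66,  2.5 ,  4.07,  1.25, -1.55]), array([ 0.37,  0.3 ,  2.44,  4.13,  1.  , -1.91])]
[array([-0.43,  0.67,  2.51,  2.26,  1.26, -1.6 ]), array([-0.33,  0.3 ,  2.45,  2.2 ,  0.99, -1.24])]
[array([ 0.03,  0.74,  2.65,  3.17,  1.49, -1.56]), array([ 0.03,  0.25,  2.57,  3.17,  0.92, -1.58])]
[ 0.5255 -0.1444] [ 0.969 -0.248] [-8.59e-02  9.65e-02  2.13e+02]
[ 0.5087 -0.2128] [ 0.91  -0.415] [-8.71e-02  9.56e-02  2.21e+02]
[ 0.4396 -0.2796] [ 0.882 -0.471] [-8.72e-02  9.58e-02  2.23e+02]
grip t5.5 [ 0.5612 -0.1536  0.0035] F [-1.3 -0.4  5.6] w0.173 gf30.0
lift t6.4 [ 0.56   -0.1532  0.1519] F [-0.5 -1.  -1. ] w0.173 gf30.0
```

```bash
sed -i 's/\[.45,-.05,.36\]/[.5,-.03,.33]/; s/def flipq(psi=0)/def flipq(psi=-.03\/.5)/; s/(.5,1.5,.02)/(.3,1.5,.01)/' brush.py
python3 - <<'E'
from brush import *
A,B,L=flipq(); print(A.round(3),B.round(3),L)
np.savez('ab.npz',A=A,B=B)
tgt,h,f=None,None,None
if A[4]<.1:
    tgt,h,f=place([-.009,-.0095],-.46,.33,A,B)
    snap("side","s1")
E
```

```text
[-0.067 -0.352  2.468  0.402  0.016  1.165] [-0.067 -0.352  2.468  3.544  0.016 -1.977] 0.5600000000000003
pre t10.9 [ 0.5891 -0.0381  0.2406] F [-0.4  0.9 -0.7] w0.171 gf30.0
```

View pics/s1.png

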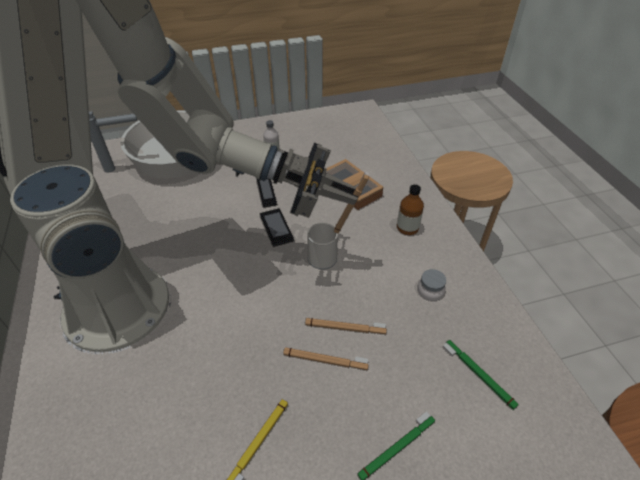

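The brush is held over the tumbler with its butt near (338,230) and its head up behind the fingers. I'll insert it stepwise with force checks.

```bash
cat >> brush.py <<'E'
def insert(butt,psi,L,A,B,tag):
    q,h,f=quat(psi,L,-1); tgt=T+np.r_[butt,.010]+G*h+.004*f
    print('butt px exp',proj("side",tgt+.115*h-.004*f-G*h).round(1))
    for k in(.06,.03,.01,0):
        manip.move_l(tgt+k*h,speed=.12); st(f'ins {k}')
        F=np.array(manip.sense()['force'])
        if np.linalg.norm(F)>12: print('blocked'); return False
    manip.set_gripper(.28); manip.wait(.3); 
    manip.move_l(tgt-.09*f,speed=.12); st('out')
    manip.move_l(tgt-.11*f+[-.02,0,.12],speed=.2)
    manip.move_j(B); manip.move_j(A); manip.reach([.42,.25,.3],quat(-.25,s=-1)[0]); snap("side",tag); return True
E
python3 - <<'E'
from brush import *
z=np.load('ab.npz')
insert([-.009,-.0095],-.46,.33,z['A'],z['B'],'s2')
p,C=snap("top","t2")
for b in brushes(p,C): print(b[0].round(4),b[1].round(3),np.round(b[2:],4))
st()
E
```

```text
butt px exp [334.4 232. ]
ins 0.06 t11.6 [ 0.5776 -0.0309  0.1974] F [ 5.5 -5.3 29.2] w0.168 gf30.0
blocked
[0.7145 0.1805] [0.934 0.357] [-4.14e-02  4.30e-02  7.30e+01]
[ 0.51   -0.2135] [ 0.912 -0.411] [-8.86e-02  9.42e-02  2.13e+02]
[ 0.4401 -0.2798] [ 0.881 -0.472] [-8.77e-02  9.53e-02  2.16e+02]
 t11.6 [ 0.5776 -0.0309  0.1974] F [ 5.6 -4.5 28.8] w0.170 gf30.0
```

```bash
python3 - <<'E'
from brush import *
q,h,f=quat(-.46,.33,-1); old=T+np.r_[-.009,-.0095,.010]+G*h+.004*f
tgt=T+np.r_[-.016,-.0065,.010]+G*h+.004*f
manip.move_l(old+.11*h,speed=.2); manip.move_l(tgt+.105*h,speed=.1); st()
b=tgt+.105*h-.004*f-G*h; print('butt',b,proj("side",b),proj("top",b),'rim',proj("side",T+[0,0,.095]),proj("top",T+[0,0,.095]))
p,C=snap("side"); p2,_=snap("top")
a=np.hstack([cv2.resize(x,(400,400),interpolation=cv2.INTER_CUBIC) for x in(p[180:280,280:380],p2[200:280,280:360])])
cv2.imwrite("pics/c3.png",a[...,::-1])
E
```

```text
t12.3 [ 0.578  -0.034   0.2294] F [ 0.2 -0.7  0.3] w0.172 gf30.0
butt [ 0.53778775 -0.01370512  0.10933445] [329.99334638 234.22006687] [324.04121844 243.56989243] rim [321.8745376  233.43682329] [316.43419872 248.94589615]
```

View pics/c3.png

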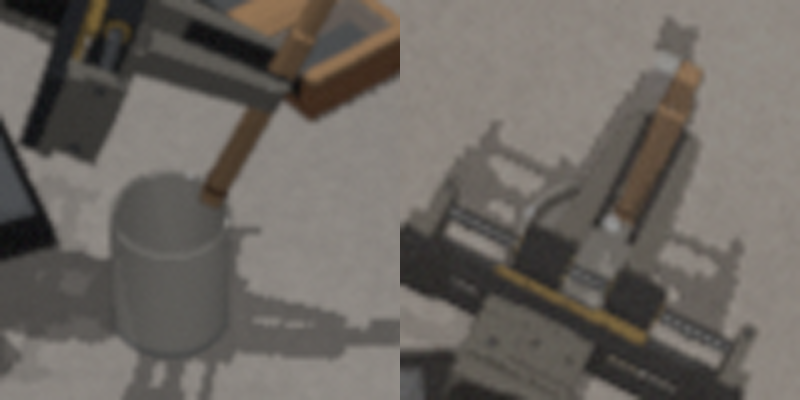

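The butt is at side px (332,230), slightly higher than expected, so it slipped about 8 mm when it hit the rim. I'll shift 5 mm back and insert.

```bash
sed -i 's/for k in(.06,.03,.01,0)/for k in(.085,.07,.05,.025,0)/' brush.py; python3 - <<'E'
from brush import *
z=np.load('ab.npz')
q,h,f=quat(-.46,.33,-1); tgt=T+np.r_[-.0205,-.004,.010]+G*h+.004*f
manip.move_l(tgt+.105*h,speed=.1)
r=insert([-.0205,-.004],-.46,.33,z['A'],z['B'],'s2')
p,C=snap("top","t2")
for b in brushes(p,C): print(b[0].round(4),b[1].round(3),np.round(b[2:],4))
st()
E
ls pics/s2.png
```

```text
butt px exp [329.3 231.4]
ins 0.085 t12.9 [ 0.5685 -0.0286  0.2116] F [ 0.3  0.2 -0.5] w0.173 gf30.0
ins 0.07 t13.2 [ 0.5643 -0.0266  0.1979] F [ 0.7 -0.3 -0.3] w0.167 gf30.0
ins 0.05 t13.5 [ 0.5586 -0.0236  0.1791] F [ 0.2 -0.7  1.2] w0.172 gf30.0
ins 0.025 t13.9 [ 0.5514 -0.02    0.1556] F [-1.  -0.4 -0.5] w0.173 gf30.0
ins 0 t14.3 [ 0.5442 -0.0164  0.132 ] F [-0.3 -0.7  0.2] w0.173 gf30.0
out t15.8 [0.4679 0.0215 0.1608] F [ 0.4  0.9 -0.3] w0.276 gf0.0Traceback (most recent call last):
  File "<stdin>", line 5, in <module>
  File "brush.py", line 31, in insert
    manip.move_l(tgt-.11*f+[-.02,0,.12],speed=.2)
    ~~~~~~~~~~~~^^^^^^^^^^^^^^^^^^^^^^^^^^^^^^^^^
plant.MotionError: the arm cannot follow that straight line within its joint ranges
ls: cannot access 'pics/s2.png': No such file or directory
```

```bash
python3 - <<'E'
s=open('brush.py').read()
s=s.replace("    manip.move_l(tgt-.11*f+[-.02,0,.12],speed=.2)\n    manip.move_j(B)","    away(tgt-.09*f,B)")
s+='''
def away(p,B):
    for d in([0,0,.14],[.02,0,.14],[.03,0,.1],[0,0,.08],[0,0,.04]):
        try: manip.move_l(p+np.array(d),speed=.2); print('up',d); break
        except manip.MotionError: pass
    manip.move_j(B)
'''
open('brush.py','w').write(s)
E
python3 - <<'E'
from brush import *
z=np.load('ab.npz')
away(manip.sense()['ee_pos'],z['B']);manip.move_j(z['A']); manip.reach([.42,.25,.3],quat(-.25,s=-1)[0])
ps,_=snap("side"); p,C=snap("top")
for b in brushes(p,C): print(b[0].round(4),b[1].round(3),np.round(b[2:],4))
st()
a=np.hstack([cv2.resize(x,(400,400),interpolation=cv2.INTER_CUBIC) for x in(ps[160:280,270:390],p[200:280,280:360])])
cv2.imwrite("pics/c4.png",a[...,::-1])
E
```

```text
[0.7124 0.18  ] [0.935 0.353] [-3.93e-02  4.22e-02  8.20e+01]
[ 0.5091 -0.2131] [ 0.912 -0.409] [-8.77e-02  9.51e-02  2.07e+02]
[ 0.4391 -0.2795] [ 0.882 -0.471] [-8.67e-02  9.63e-02  2.09e+02]
 t20.9 [0.4198 0.2491 0.2998] F [ 0.4 -0.   1.6] w0.281 gf0.0
```

View pics/c4.png

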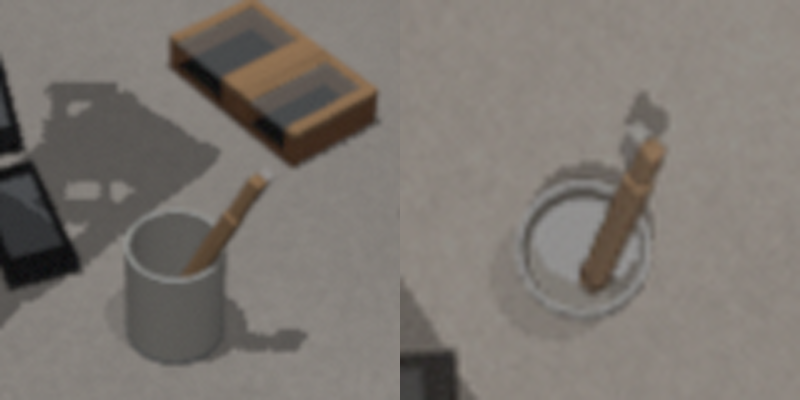

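Brush 1 is standing in the tumbler, leaning forward and right. Its butt is at about (-20,-6) mm from the tumbler centre. Brush 2 goes in next.

```bash
python3 - <<'E'
from brush import *
z=np.load('ab.npz'); A,B=z['A'],z['B']
p,C=snap("top"); bs=sorted([b for b in brushes(p,C) if b[0][0]<.65 and b[4]>150],key=lambda b:-b[0][1]); b=bs[0]; print(len(bs),b[0],b[1])
pick(b[0]+b[1]*(b[3]-.095),b[1])
place([-.016,.010],.25,.33,A,B)
r=insert([-.016,.010],.25,.33,A,B,'s3')
ps,_=snap("side"); p,C=snap("top")
for b in brushes(p,C): print(b[0].round(4),b[1].round(3),np.round(b[2:],4))
st()
a=np.hstack([cv2.resize(x,(400,400),interpolation=cv2.INTER_CUBIC) for x in(ps[160:280,270:390],p[200:280,280:360])])
cv2.imwrite("pics/c5.png",a[...,::-1])
E
```

```text
2 [ 0.50899549 -0.21299796] [ 0.91091751 -0.41258853]
grip t24.8 [ 0.5414 -0.2277  0.0035] F [-1.1 -0.3  5.6] w0.170 gf30.0
lift t25.7 [ 0.5403 -0.2272  0.1519] F [ 1.1 -0.6 -0.9] w0.168 gf30.0
pre t30.2 [0.5883 0.0377 0.2407] F [ 0.4  0.2 -0.6] w0.173 gf30.0
butt px exp [327.4 220. ]
ins 0.085 t30.6 [0.5789 0.0358 0.213 ] F [ 0.6  0.6 -0.6] w0.166 gf30.0
ins 0.07 t30.9 [0.574  0.0348 0.1984] F [-0.5  0.3  0. ] w0.167 gf30.0
ins 0.05 t31.2 [0.5677 0.0332 0.179 ] F [ 0.3 -0.2 -0.5] w0.168 gf30.0
ins 0.025 t31.6 [0.5599 0.0312 0.1554] F [ 0.7 -0.5 -0.7] w0.166 gf30.0
ins 0 t32.0 [0.5521 0.0292 0.1319] F [ 2.6  0.8 -0.5] w0.168 gf30.0Traceback (most recent call last):
  File "<stdin>", line 6, in <module>
  File "brush.py", line 30, in insert
    manip.move_l(tgt-.09*f,speed=.12); st('out')
    ~~~~~~~~~~~~^^^^^^^^^^^^^^^^^^^^^
plant.MotionError: the arm cannot follow that straight line within its joint ranges
```

```bash
python3 - <<'E'
s=open('brush.py').read()
s=s.replace("manip.move_l(tgt-.09*f,speed=.12); st('out')\n    away(tgt-.09*f,B)","retreat(tgt,h,f,B)")
s+='''
def retreat(p,h,f,B):
    for a,b in((.09,0),(.06,.02),(.05,.05),(.04,.06),(.03,.06),(.025,.08)):
        try: manip.move_l(p-a*f+b*h,speed=.12); st(f'out {a} {b}'); break
        except manip.MotionError: pass
    else: raise SystemExit('stuck')
    away(p-a*f+b*h,B)
LOOK='c'
def look(tag):
    ps,_=snap("side"); p,C=snap("top")
    for b in brushes(p,C): print(b[0].round(4),b[1].round(3),np.round(b[2:],4))
    a=np.hstack([cv2.resize(x,(400,400),interpolation=cv2.INTER_CUBIC) for x in(ps[160:280,270:390],p[200:280,280:360])])
    cv2.imwrite(f"pics/{tag}.png",a[...,::-1])
'''
open('brush.py','w').write(s)
E
python3 - <<'E'
from brush import *
z=np.load('ab.npz'); A,B=z['A'],z['B']
q,h,f=quat(.25,.33,-1)
retreat(manip.sense()['ee_pos'],h,f,B); manip.move_j(A); manip.reach([.42,.25,.3],quat(-.25,s=-1)[0])
look('c5'); st()
E
```

```text
out 0.04 0.06 t33.4 [0.5341 0.0246 0.2014] F [ 0.5 -0.4 -1. ] w0.282 gf0.0
up [0, 0, 0.14]
[0.715  0.1811] [0.932 0.361] [-4.21e-02  4.34e-02  8.90e+01]
[ 0.4409 -0.2803] [ 0.882 -0.471] [-8.87e-02  9.44e-02  2.12e+02]
 t39.4 [0.4198 0.2491 0.2998] F [ 1.1 -0.2  0.7] w0.280 gf0.0
```

View pics/c5.png

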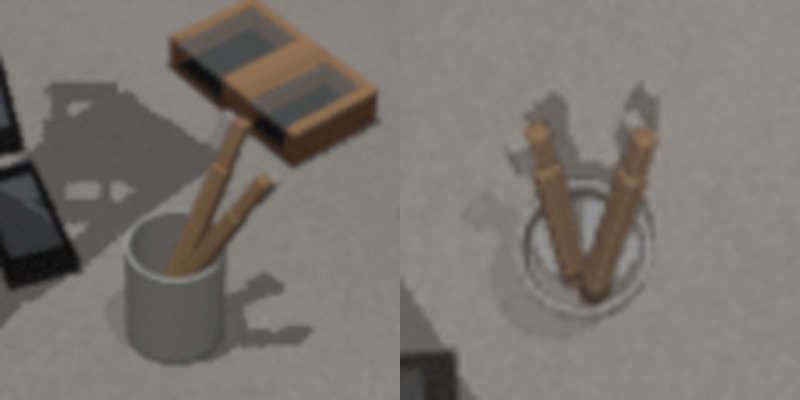

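Both brushes stand in a V, butts at the back and heads forward. The third goes behind them, parallel to the V, with its butt wedged between their backs and the rear wall.

```bash
python3 - <<'E'
from brush import *
z=np.load('ab.npz'); A,B=z['A'],z['B']
p,C=snap("top"); bs=sorted([b for b in brushes(p,C) if b[0][0]<.65 and b[4]>150 and b[0][1]<-.08],key=lambda b:-b[0][1]); b=bs[0]; print(len(bs),b[0],b[1])
pick(b[0]+b[1]*(b[3]-.095),b[1])
psi,L=0,.38
q,h,f=quat(psi,L,-1); tgt=T+np.r_[-.023,.001,.010]+G*h+.004*f
place([-.023,.001],psi,L,A,B)
for k in(.085,.07,.055,.045,.035,.025,.02,.015,.01,.005,0):
    manip.move_l(tgt+k*h,speed=.1); st(f'ins {k}')
    if np.linalg.norm(manip.sense()['force'])>7: print('contact'); break
snap("side"); look('c6')
E
```

```text
1 [ 0.439779   -0.27980164] [ 0.8819882  -0.47127149]
grip t43.4 [ 0.4715 -0.2968  0.0035] F [-1.5  1.   4.4] w0.172 gf30.0
lift t44.3 [ 0.4705 -0.2961  0.152 ] F [-0.5  0.7 -0.4] w0.170 gf30.0
pre t49.0 [0.5949 0.0086 0.2358] F [-0.4 -0.9 -0.1] w0.169 gf30.0
ins 0.085 t49.4 [0.5837 0.0086 0.2089] F [-1.8  1.7 -0.6] w0.172 gf30.0
ins 0.07 t49.7 [0.5785 0.0088 0.1947] F [-2.1 -0.3 -0.6] w0.169 gf30.0
ins 0.055 t50.0 [0.5728 0.0088 0.1803] F [-1.5  0.5 -0.2] w0.171 gf30.0
ins 0.045 t50.3 [0.569  0.0089 0.171 ] F [-0.6 -0.  -0.2] w0.170 gf30.0
ins 0.035 t50.5 [0.5653 0.0089 0.1616] F [-2.2  0.5  0.9] w0.168 gf30.0
ins 0.025 t50.8 [0.5615 0.0089 0.1522] F [-1.3  1.1 -0.3] w0.169 gf30.0
ins 0.02 t51.0 [0.5597 0.0089 0.148 ] F [-1.6  0.1  1.6] w0.173 gf30.0
ins 0.015 t51.3 [0.5578 0.009  0.1431] F [-2.5  0.8  1. ] w0.166 gf30.0
ins 0.01 t51.5 [0.5559 0.009  0.1384] F [-2.7  0.7  3.2] w0.169 gf30.1
ins 0.005 t51.8 [0.5548 0.0094 0.1352] F [-3.2  2.8  8.7] w0.172 gf30.9
contact
[0.7133 0.1803] [0.927 0.374] [-3.91e-02  4.35e-02  7.20e+01]
```

View pics/c6.png

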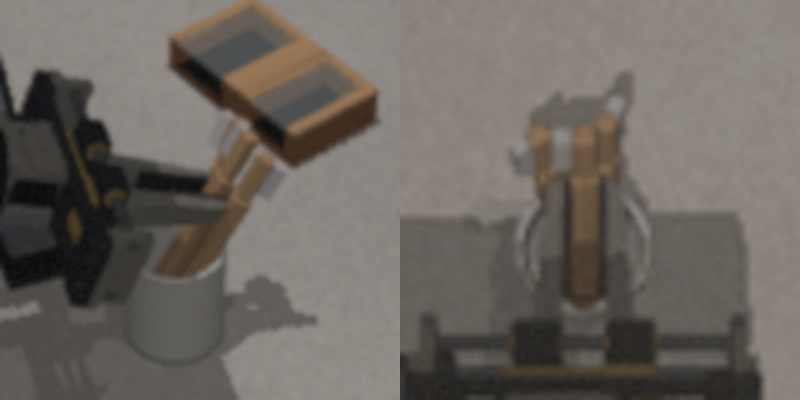

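Brush 3 is down in the tumbler beside the other two. I'll release it and back off.

```bash
python3 - <<'E'
from brush import *
z=np.load('ab.npz'); A,B=z['A'],z['B']
q,h,f=quat(0,.38,-1)
manip.set_gripper(.26); manip.wait(.3); retreat(np.array(manip.sense()['ee_pos']),h,f,B); manip.move_j(A)
manip.reach([.30,-.25,.35],quat(np.radians(94.8),s=-1)[0])
look('c7'); st()
p,C=snap("top"); Z=C[...,2]
reg=np.zeros((480,640),bool); reg[160:310,170:310]=1
n,l,s,c=cv2.connectedComponentsWithStats((reg&(Z>.009)&(Z<.03)&(p.max(2)<120)).astype(np.uint8))
for i in range(1,n):
    if s[i,4]>200:
        P=np.array([ray("top",u,v,.018)[:2] for v,u in np.argwhere(l==i)]); print(s[i],P.mean(0).round(4),cv2.minAreaRect((P*1000).astype(np.float32)))
E
```

```text
out 0.04 0.06 t53.3 [0.5396 0.0089 0.2055] F [-0.3  0.2 -1. ] w0.259 gf0.0
up [0, 0, 0.14]
[0.7149 0.1809] [0.933 0.361] [-4.19e-02  4.36e-02  8.10e+01]
 t59.1 [ 0.3001 -0.2496  0.3497] F [-0.  -0.7 -0.8] w0.262 gf0.0
[248 270  45  24 883] [0.4301 0.1485] ((430.15045166015625, 148.21939086914062), (62.00788497924805, 129.83480834960938), 4.936218738555908)
[195 272  44  17 631] [0.4343 0.3086] ((434.29437255859375, 307.9125671386719), (130.4725799560547, 43.77854537963867), 87.32369232177734)
```

View pics/c7.png

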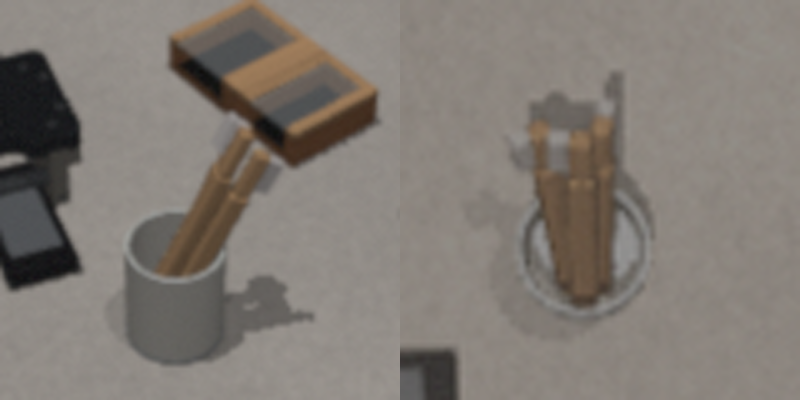

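All three brushes stand in the tumbler. Next is the wide palette.

```bash
cat > pal.py <<'E'
from rob import *
def comp(p,C,m,z,amin):
    n,l,s,c=cv2.connectedComponentsWithStats(m.astype(np.uint8)); o=[]
    for i in range(1,n):
        if s[i,4]>amin:
            P=np.array([ray("top",u,v,z)[:2] for v,u in np.argwhere(l==i)]); r=cv2.minAreaRect((P*1000).astype(np.float32)); o.append((P.mean(0),r))
    return o
def org(n=5):
    reg=np.zeros((480,640),bool); reg[160:230,190:275]=1; R=[]
    for _ in range(n):
        p,C=snap("top"); x=comp(p,C,reg&(C[...,2]>.028)&(C[...,2]<.06),.039,800)[0][1]; R.append([*x[0],*x[1],x[2]])
    print(np.round(R,2)); return np.median(R,0)
def pals():
    reg=np.zeros((480,640),bool); reg[225:330,150:310]=1; p,C=snap("top"); o=[]
    for m,r in comp(p,C,reg&(C[...,2]>.009)&(C[...,2]<.03)&(p.max(2)<120),.018,300):
        (w,h),a=r[1],r[2]; th=a if w>h else a+90
        o.append((np.array(r[0])/1000,np.radians(th),max(w,h),min(w,h)))
    return o
def frame(o):
    a=np.radians(o[4]); u=np.array([np.cos(a),np.sin(a)]); n=np.array([-u[1],u[0]]); c=np.array(o[:2])/1000
    return a,u,n,{'w':c-.05*u+.0435*n,'n':c-.05*u-.0525*n}
E
python3 - <<'E'
from pal import *
o=org(); np.save('org.npy',o); a,u,n,m=frame(o); print(o,m)
P=pals(); print(P)
c,th,l,w=[x for x in P if x[3]>53][0]
g=c-.043*np.array([np.cos(th),np.sin(th)]); q=quat(th,s=-1)[0]
manip.set_gripper(1)
manip.reach([*g,.12],q); manip.move_l([*g,.003],speed=.12); manip.set_gripper(0); st('grip')
manip.move_l([*g,.12],speed=.2); st('lift')
qi=quat(a,s=-1)[0]; pre=m['w']-u*.130
manip.reach([*pre,.12],qi); manip.move_l([*pre,.0165],speed=.1); st('pre')
p,C=snap("top"); ps,_=snap("side"); np.savez('pre.npz',p=p,ps=ps,C=C)
A=np.hstack([cv2.resize(x,(400,400),interpolation=cv2.INTER_CUBIC) for x in(p[165:265,190:290],ps[130:230,300:400])])
cv2.imwrite("pics/c8.png",A[...,::-1])
E
```

```text
[[689.19 257.14 101.87 176.08  21.53]
 [689.24 257.02 101.87 176.35  21.53]
 [689.49 257.19 101.26 176.22  21.53]
 [688.76 256.9  102.84 176.22  21.53]
 [689.4  257.16 101.69 176.27  21.4 ]]
[689.23565674 257.14416504 101.86766052 176.21806335  21.52815628] {'w': array([0.6267611 , 0.27926157]), 'n': array([0.66198911, 0.18995878])}
[(array([0.43016901, 0.14830457]), np.float64(1.6544962674180221), 129.69949340820312, 61.78010940551758), (array([0.43415485, 0.3078988 ]), np.float64(1.5440842884291839), 130.14112854003906, 45.48603820800781)]
grip t63.8 [0.4339 0.1055 0.0032] F [ 0.1 -0.5  5. ] w0.671 gf30.0
lift t64.5 [0.4331 0.1053 0.1193] F [ 0.1 -0.8 -0.8] w0.673 gf30.0
pre t67.0 [0.5063 0.2318 0.0171] F [ 0.3 -0.6 -1.1] w0.669 gf30.0
```

View pics/c8.png

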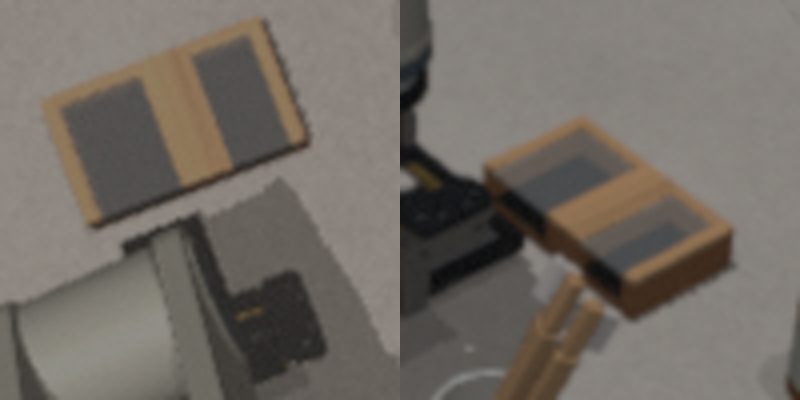

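```bash
python3 - <<'E'
from pal import *
o=np.load('org.npy'); a,u,n,m=frame(o); s=manip.sense(); e=np.array(s['ee_pos'][:2])
f=np.load('pre.npz'); p=f['p']
crop=cv2.resize(p[190:240,205:260],None,fx=12,fy=12,interpolation=cv2.INTER_CUBIC)[...,::-1].copy()
for pt,z,c in [(e+.108*u+.031*n,.032,(0,0,255)),(e+.108*u-.031*n,.032,(0,0,255)),(m['w']+.0325*n,.039,(0,255,0)),(m['w']-.0325*n,.039,(0,255,0)),(m['w']+.0445*n,.039,(255,0,0)),(m['w']-.0725*n,.039,(255,0,0))]:
    x,y=proj("top",[*pt,z]); cv2.drawMarker(crop,(int((x-205+.5)*12),int((y-190+.5)*12)),c,cv2.MARKER_CROSS,14,1)
cv2.imwrite("pics/c9.png",crop)
E
```

```text
(no output)
```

View pics/c9.png

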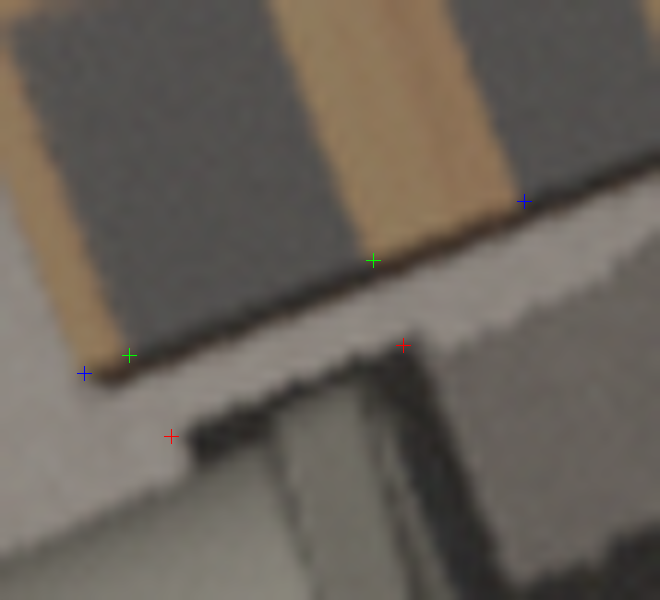

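Relative to the projected corners, the palette's front (corners at about (187,436) and (412,337) in the crop) sits about 2.3 mm toward -y, while the organiser matches its markers. I'll insert with a +2.2 mm correction and force-guided search.

```bash
cat >> pal.py <<'E'
def loc(u,n):
    F=np.array(manip.sense()['force'][:2]); return F@u,F@n,manip.sense()['force'][2]
def enter(mw,u,n,offs,z,ahead=.108):
    """find lateral offset at which the front goes 12 mm into the mouth"""
    for d in offs:
        base=mw+d*n
        manip.move_l([*(base-u*(ahead+.006)),z],speed=.08)
        ok=True
        for k in(.001,.004,.008,.012):
            manip.move_l([*(base-u*(ahead-k)),z],speed=.05); f=loc(u,n)
            print('d%.1f k%.0f F u%.1f n%.1f z%.1f'%(d*1e3,k*1e3,*f),flush=True)
            if f[0]<-6: ok=False; break
        if ok: return d
E
python3 - <<'E'
from pal import *
o=np.load('org.npy'); a,u,n,m=frame(o)
d=enter(m['w'],u,n,np.array([2.2,1.0,3.2,0])*1e-3,.0165); print(d); st()
E
```

```text
d2.2 k1 F u-0.8 n0.0 z-1.2
d2.2 k4 F u0.2 n0.4 z-0.7
d2.2 k8 F u0.3 n0.7 z-0.6
d2.2 k12 F u0.3 n-0.0 z-1.2
0.0022
 t68.5 [0.537  0.2462 0.0165] F [ 0.3  0.1 -1.2] w0.673 gf30.0
```

```bash
cat >> pal.py <<'E'
def home(mw,u,n,d,z,ahead=.108,end=.0925):
    k=.012
    while k<end:
        k=min(k+(.012 if k<.08 else .0025),end)
        manip.move_l([*(mw+d*n-u*(ahead-k)),z],speed=.06); f=loc(u,n)
        print('k%.1f d%.1f F u%.1f n%.1f z%.1f'%(k*1e3,d*1e3,*f),flush=True)
        if f[0]<-8: break
        if abs(f[1])>4: d+=.0005*np.sign(f[1])
    return k,d
E
python3 - <<'E'
from pal import *
o=np.load('org.npy'); a,u,n,m=frame(o)
print(home(m['w'],u,n,.0022,.0165)); st()
E
```

```text
k24.0 d2.2 F u-0.5 n0.1 z0.1
k36.0 d2.2 F u0.1 n-0.6 z-1.5
k48.0 d2.2 F u-1.2 n-0.1 z-0.4
k60.0 d2.2 F u0.2 n0.2 z-0.8
k72.0 d2.2 F u-0.9 n-0.6 z-0.2
k84.0 d2.2 F u0.5 n-1.1 z-0.8
k86.5 d2.2 F u0.3 n0.3 z-0.6
k89.0 d2.2 F u-1.6 n0.3 z-0.5
k91.5 d2.2 F u-8.5 n1.0 z2.7
(0.0915, 0.0022)
 t71.4 [0.6078 0.2742 0.0156] F [-8.3 -2.2  2.7] w0.674 gf30.0
```

```bash
python3 - <<'E'
from pal import *
o=np.load('org.npy'); a,u,n,m=frame(o)
manip.set_gripper(.9); e=np.array(manip.sense()['ee_pos']); manip.move_l(e+[0,0,.12],speed=.15); st('up')
manip.reach([.30,-.25,.35],quat(1.54,s=-1)[0])
P=pals(); print(P); look=None
p,C=snap("top"); np.savez('mid.npz',p=p,C=C)
c,th,l,w=[x for x in P if x[3]<53 and x[0][0]<.55][0]
g=c-.043*np.array([np.cos(th),np.sin(th)])+.001*np.array([0,0]); q=quat(th,s=-1)[0]
manip.reach([*g,.12],q); manip.move_l([*g,.003],speed=.12); manip.set_gripper(0); st('grip')
manip.move_l([*g,.12],speed=.2); st('lift')
qi=quat(a,s=-1)[0]; pre=m['n']-u*.130+.0022*n
manip.reach([*pre,.12],qi); manip.move_l([*pre,.0165],speed=.1); st('pre')
d=enter(m['n'],u,n,np.array([2.2,1.2,3.2,0.3])*1e-3,.0165)
if d is not None: print(home(m['n'],u,n,d,.0165))
st()
E
```

```text
up t72.8 [0.6102 0.275  0.1357] F [ 0.5 -0.2  0.3] w0.903 gf0.0
[(array([0.43436154, 0.30782495]), np.float64(1.5240847475910158), 130.64134216308594, 43.92091369628906)]
grip t79.1 [0.4324 0.2649 0.0031] F [-1.   0.5  2.3] w0.472 gf30.0
lift t79.8 [0.4318 0.2645 0.1192] F [-0.7 -0.5 -1.2] w0.477 gf30.0
pre t81.9 [0.5407 0.1444 0.0171] F [ 0.5  0.1 -1.4] w0.477 gf30.0
d2.2 k1 F u0.2 n0.2 z-1.5
d2.2 k4 F u0.6 n-0.2 z-1.4
d2.2 k8 F u-0.5 n0.4 z-1.5
d2.2 k12 F u-1.2 n-0.5 z-1.7
k24.0 d2.2 F u-0.1 n-0.8 z-1.0
k36.0 d2.2 F u-0.2 n-0.1 z-0.3
k48.0 d2.2 F u-0.6 n-1.0 z-0.8
k60.0 d2.2 F u-0.1 n0.4 z-1.3
k72.0 d2.2 F u-0.2 n0.8 z-0.4
k84.0 d2.2 F u-0.2 n-0.1 z-1.2
k86.5 d2.2 F u0.5 n-0.4 z-0.8
k89.0 d2.2 F u-5.9 n0.1 z-0.1
k91.5 d2.2 F u-12.0 n1.3 z2.1
(0.0915, np.float64(0.0022))
 t86.1 [0.6422 0.185  0.0154] F [-11.6  -3.2   2.1] w0.475 gf30.0
```

```bash
python3 - <<'E'
from pal import *
manip.set_gripper(.65); e=np.array(manip.sense()['ee_pos']); manip.move_l(e+[0,0,.14],speed=.15); st('up')
manip.reach([.30,-.25,.35],quat(1.54,s=-1)[0]); st()
o=np.load('org.npy'); a,u,n,m=frame(o)
p,C=snap("top"); ps,_=snap("side"); Z=C[...,2]
# palette parts standing out: low, dark, in organiser frame
X=(C[...,:2]-m['w'])@u
for k,h in(('w',.031),('n',.022)):
    Y=(C[...,:2]-m[k])@n; M=(Z>.02)&(Z<.045)&(X<-.004)&(X>-.07)&(abs(Y)<.045)&(p.max(2)<120)
    if M.sum()>20:
        P=np.array([ray("top",uu,v,.030)[:2] for v,uu in np.argwhere(M)])-m[k]; r=cv2.minAreaRect((np.c_[P@u,P@n]*1000).astype(np.float32)); print(k,M.sum(),'x min',(P@u).min(),'y',(P@n).min(),(P@n).max(),r,'z',np.median(Z[M]))
A=np.hstack([cv2.resize(x,(400,400),interpolation=cv2.INTER_CUBIC) for x in(p[165:285,190:310][...],ps[130:270,270:410])])
cv2.imwrite("pics/c10.png",A[...,::-1])
E
```

```text
up t87.6 [0.6457 0.1859 0.1558] F [-0.3  0.4  0.3] w0.649 gf0.0
 t89.7 [ 0.3003 -0.2499  0.3498] F [0.  0.  0.7] w0.651 gf0.0
w 253 x min -0.041134200841116964 y -0.032565657436378806 0.029806719045790794 ((-22.320472717285156, -1.3247604370117188), (37.51309585571289, 62.2102165222168), 0.42998120188713074) z 0.029174978234786122
n 178 x min -0.040938242766747825 y -0.02245905865407445 0.02137002824758483 ((-22.172460556030273, -0.6139240264892578), (43.76622772216797, 37.45974349975586), 89.35746002197266) z 0.029544234648338642
```

View pics/c10.png

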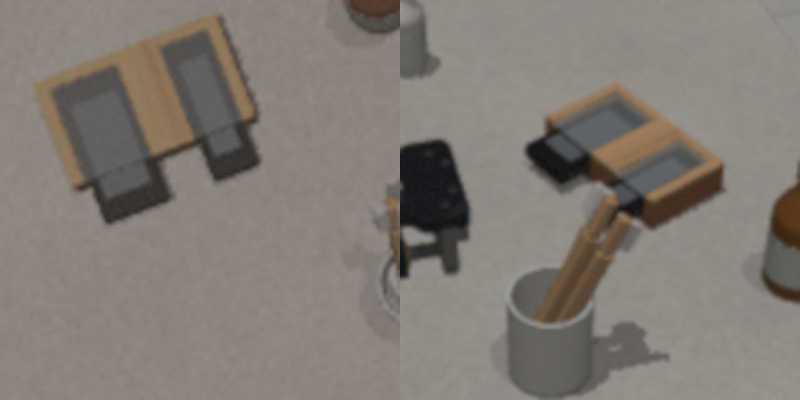

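Both palettes are home: each stands out about 40 mm and is square. One last full view will check for a fourth brush and the bystanders.

```bash
python3 - <<'E'
from rob import *
p,C=snap("top","fin"); st()
E
```

```text
t89.9 [ 0.3003 -0.2499  0.3498] F [-0.6 -0.9  0.7] w0.654 gf0.0
```

View pics/fin.png

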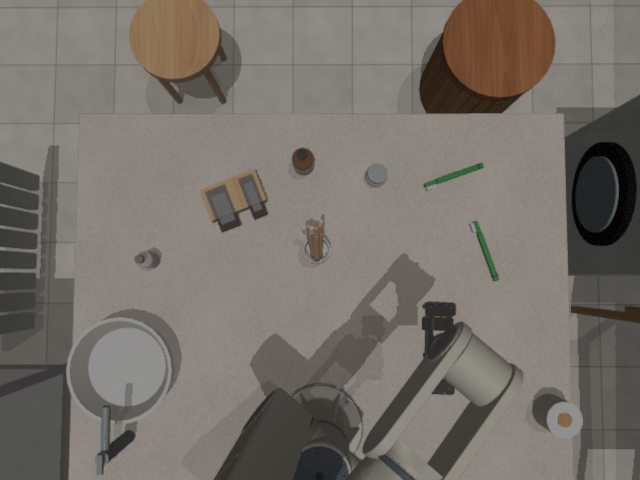

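The tumbler (317,245) holds three brushes, both palettes are in the organiser (234,200), and the soap, cream and lotion have not moved. No fourth bamboo brush shows in either the first or this last view.

```bash
python3 - <<'E'
from plant import manip
print(manip.job_done())
E
```

```text
the job is handed in; nothing more can be done
None
```

I handed the job in at about 90 s: the three toothbrushes on the counter stand head up in the tumbler, both palettes are fully home in their own slots, and the soap, cream and lotion were not moved; no verdict came back.

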